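# Check the paint thickness on a steel maquette with a coating gauge

### The job

Lock the freely turning sculptor's turntable first: swing its brake lever in towards the wheel until the ratchet has caught in the third and last notch, and let go of it there. Then lift the coating gauge out of its stand and hold its sprung foot on the spot ringed in white on the red maquette's sloping plate, centred in the ring, square to the plate and pressed lightly, so that the brass sleeve is about half way in and never hard against its end. The program finishes like that, with the gripper still holding the gauge on the spot for the reading; leave the other things on the table where they are.

Things in the scene. Friction and masses are not known exactly. Their poses are not given: they have to be found in the camera images.
- brake_lever (a joint): brake lever, a level dark steel arm left of the wheel. rad: 0 = swung fully out; grows as the grip is pushed in (counter-clockwise from above), stop at 0.62. A spring pawl clicks over teeth and holds it at 0.26, 0.40 and 0.54 (third notch); from 0.42 the sprung brake shoe pushes back. Up to 8 N at the grip. Pushed to 0.57 or to the stop and let go, it settles at 0.53 to 0.55
- lever_grip (a point): axis of the lever's upright black handgrip, 75 mm above the table; round, 25 mm across, from 44 to 102 mm above the table, 163 mm out from the hinge. The red release button on its top (13 mm, up to 111 mm) withdraws the pawl when pressed: keep off it. The flat arm, 16 mm wide, spans 33 to 43 mm above the table
- lever_hinge (a point): point on the lever's upright hinge pin, 38 mm above the table; it does not move
- turntable (a joint): turn of the wheel (aluminium disc 220 mm across, top 70 mm above the table) about its upright axis, rad, grows counter-clockwise from above; 0 = the sloping plate falls towards -x of the foot. Free until the brake is on
- turntable_base: grey foot of the turntable, 196 mm across, fixed to the table; origin under the wheel's axis on the table, x axis away from its front
- ringed_spot (a point): white ring, 23 mm outside, 18 mm inside, with a dot in its middle, on the red maquette's sloping plate (115 x 150 mm, 30 degrees from level, falling to its front; plates behind it rise to 212 mm above the table). Origin at the dot on the plate's surface, about 111 mm above the table; z axis = outward normal of the plate, x axis up the slope
- coating_gauge: yellow gauge, 0.15 kg, 134 mm high, upright in its stand. Origin: centre of the sprung foot's end (sleeve out); z axis up along the gauge. Brass sleeve 14 mm across; steel nose 20 mm across to 46 mm up; black flange 36 mm across at 45 to 51 mm, which rests on the stand; body from 50 to 132 mm, 32 mm along x (display on -x), 24 mm along y (ribbed flats)
- gauge_grip (a point): point on the gauge's axis, 108 mm from the foot, midway on the ribbed flats: where to grip it, fingers closing along its y axis
- gauge_tip (a point): centre of the end face of the brass foot sleeve; moves with the sleeve
- gauge_sleeve (a joint): how far the sprung foot sleeve is pushed into the gauge, m: 0 = out, 0.008 = hard against its end. Force 1.6 N when it starts to move, 3.4 N half way in, 5.2 N at the end
- gauge_stand: stand of the gauge, fixed: black base plate 110 x 84 x 14 mm with a grey block 56 x 56 mm, top 62 mm above the table; the gauge's nose hangs in its upright 25 mm bore, the foot 17 mm above the table. Lifting it straight up by 50 mm clears it. Origin under the block's centre on the table
- brush_tin: loose tin, 76 mm across, 58 mm high; leave it alone
- masking_tape: loose roll of cream masking tape, 96 mm across, 25 mm high; leave it alone
- paint_tube: loose pale paint tube lying on the table, 146 mm long; leave it alone
- orange_marker: loose orange paint marker lying on the table, 128 mm long; leave it alone
- water_jar: loose clear water jar, 86 mm across, 95 mm high; leave it alone
Mind the look-alikes: they are no part of the job. Leave any blue, green or purple look-alike of the coating_gauge alone.

How it is judged:
By the outcome, as a careful person would: the job done as asked, in the order asked, and still so for the second after the job is handed in, while the arm keeps its last pose, push and grip.
It also fails if it takes over 54 s, if anything falls off the work surface, if the arm or the gripper's body presses on something with over 40 N, if the wrist force passes 120 N, or if a joint passes its speed limit or range.

### The arm

A 6-joint arm with a two-finger parallel gripper is mounted at the origin on the work surface; the furniture and walls round the work are solid. World frame = base frame: x ahead of the robot, y to its left, z up, the work surface at z = 0. Lengths are in m, angles in degrees, forces in N, time in s.
With the tool pointing down it reaches from about 0.25 to 0.725 m from the base axis. Payload 9.7 kg.
Tool frame: the origin (TCP) lies on the centre line of the jaws, within the pads' length; the fingertips stand 22 mm ahead of it and the grasp point (between the pads) lies 3 mm ahead of it; z points along the fingers, y is the line along which they close (so a half turn about z gives the same grasp; the last joint's range is limited). The gripper opens to 85 mm and grips with 20 to 120 N. Pads are 22 mm wide; open, the fingers measure 114 mm over their backs; the gripper's body (76 mm by 85 mm) begins 54 mm behind the grasp point. The pads swing forward as they close: fully open they stand 13 mm farther back than shut.
Start: joints at [69.271, 4.979, 10.078, 95.1, 0, 90], TCP at [0.195, 0.514, 0.23] pointing down, gripper open.
Joint ranges: [-179.16, 179.16], [-48.56, 103.87], [-65.8, 70.77], [-126.05, 130.52], [-82.76, 87.17], [-180, 180]. Speed limits (degrees/s): [127.2, 127.2, 147.25, 180, 180, 180].

### API

Orientations are given as a 3x3 rotation matrix whose columns are the frame's x, y, z axes.
In Python, from cell import ctrl, camera gives the robot as it stands.
- The arm moves only by the tool servo_tool, never from a script. Its arguments are lists of equal length, an entry for each row: "travel": the shift along the tool's x, y, z in units of 0.75 m (1.0 is 0.75 m), a list of three; "twist": the turn, a rotation vector about the tool's x, y, z in units of 30 degrees (1.0 is 30 degrees), a list of three. In form: {"travel": [[dx, dy, dz], ...], "twist": [[wx, wy, wz], ...]}. A call has exactly 8 rows; each row is the pose to reach, as a shift and turn from the pose commanded when the call began, along the tool's axes at that moment; what a row does not reach only later rows make up. A row lasts 1/12 s, in which the tool goes at most 41.7 mm and 7.16 degrees, less where a joint would pass 70% of its speed; a pose out of reach is approached as far as the arm can. A call with a number of a shift or a turn outside -1 to 1 is refused whole. A call with a gripper value outside its range is refused whole. "hand" is the opening, from -1 (shut) to 1 (fully open), set as the call begins (left out, the last holds). The fingers move at their own pace and stop on an object; the grip force is fixed at half the most. Time passes only in rows, so rows that repeat a pose let the fingers close, or fill a call up. It gives the time, the measured TCP pose, the force, the opening and the grip force at its end, in the units of the state.
- ctrl.get_obs(): the state, without advancing time (a new reading comes with each control period).
- camera(name): name is "side" or "top" or "wrist"; returns a dict with "frame" (400x640x3 uint8, blue, green, red), "range_z" (400x640 float32, m along the optical axis (not along the pixel's ray), 0 where there is no reading), "vertical_fov" (degrees; the focal length in pixels is half the picture's height over the tangent of half this angle, whatever the lens; pixels are square), "cx", "cy" (the principal point, pixels), "dist" ([k1, k2, p1, p2, k3] as OpenCV has them; the pictures are not rectified), "origin" and "rotation" of the camera in the world. Camera axes: x right, y down, z forward; pixel columns grow to the right and rows downward; lengths in m; the calibration is good to about 2 mm. A picture is of the moment at which its call begins.
- ctrl.hand_in(): hands the job in; it is judged then, once.
The state is a dict: "time_s": time; "joints": joint angles; "joint_velocities": joint speeds; "tau": joint torques, N m; "tool_pos": TCP position; "tcp_rot": TCP orientation; "ft_force": force on the tool from outside, world axes, zero at the start; "torque": the same for the moment, N m; "width": opening from 0.0 (shut) to 1.0 (fully open); "gripper_force": force on a finger pad.
Only numpy, scipy, OpenCV 4.12 (cv2) and the standard library are available. Lean on these libraries where they do the work, as an engineer would, in place of code of your own. Each camera call takes 0.05 s, during which the arm holds its last target. There are 200 camera calls.

## Working session

There is one attempt and no reset: what is moved stays moved. The work goes in short steps, Python scripts to look and compute and a tool call to move; the robot and the scene stay as the last step left them, time stands still between calls to the robot, and variables do not carry over. Pictures are saved under pics/ and viewed, at most 13 in all, crops included, and the job is handed in when it is done.

Besides the shell and the picture viewer there is one more tool, called after "Request:" as a command line: name --argument value ..., lists and objects as JSON in quotes. servo_tool: Moves the arm, as the interface text tells. Shifts and turns lie within -1 to 1; 1 stands for 0.75 m of shift or 30 degrees of turn. Its arguments: {"type":"object","properties":{"travel":{"type":"array"},"twist":{"type":"array"},"hand":{"type":"number"}},"required":["travel","twist"]}

```bash
ls; mkdir -p pics
cat > h.py <<'E'
import numpy as np, cv2, pickle
from cell import ctrl, camera
def grab(n):
    c=camera(n); pickle.dump(c,open(f'pics/{n}.pkl','wb')); return c
def load(n): return pickle.load(open(f'pics/{n}.pkl','rb'))
def K(c):
    f=200/np.tan(np.radians(c['vertical_fov'])/2); return np.array([[f,0,c['cx']],[0,f,c['cy']],[0,0,1]])
def ray(c,uv):
    p=cv2.undistortPoints(np.array(uv,float).reshape(-1,1,2),K(c),np.array(c['dist']))[:,0]
    d=np.c_[p,np.ones(len(p))]@np.array(c['rotation']).T
    return np.array(c['origin']),d   # d has unit z-forward
def onz(c,uv,z):
    o,d=ray(c,uv); return o+d*((z-o[2])/d[:,2])[:,None]
def bydepth(c,uv):
    o,d=ray(c,uv); q=np.array(uv).round().astype(int).reshape(-1,2); return o+d*c['range_z'][q[:,1],q[:,0]][:,None]
def proj(c,P):
    R=np.array(c['rotation']); rv=cv2.Rodrigues(R.T)[0]
    return cv2.projectPoints(np.array(P,float).reshape(-1,1,3),rv,-R.T@np.array(c['origin']),K(c),np.array(c['dist']))[0][:,0]
E
python3 - <<'E'
from h import *
o=ctrl.get_obs();print({k:np.round(v,3) for k,v in o.items()})
for n in('top','side'):
    c=grab(n);cv2.imwrite(f'pics/{n}0.png',c['frame']);print(n,c['vertical_fov'],c['origin'],np.round(c['rotation'],3).tolist())
E
```

```text
pics
{'time_s': np.float64(0.0), 'joints': array([69.271,  5.008, 10.034, 95.1  ,  0.   , 90.001]), 'joint_velocities': array([ 0.006,  0.052,  0.076,  0.092,  0.019, -0.051]), 'tau': array([ 1.0000e-03, -5.2038e+01,  4.6482e+01,  1.6000e-02, -0.0000e+00,
       -0.0000e+00]), 'tool_pos': array([0.195, 0.514, 0.229]), 'tcp_rot': array([[-0.935,  0.354, -0.   ],
       [ 0.354,  0.935, -0.001],
       [ 0.   , -0.001, -1.   ]]), 'ft_force': array([ 0.225, -0.666,  0.368]), 'torque': array([ 0.005, -0.077, -0.03 ]), 'gripper_force': np.float64(0.0), 'width': np.float64(1.0)}
top 48.22793277110002 [ 0.42111464 -0.08675278  1.20188619] [[-0.014, -0.997, 0.072], [-1.0, 0.015, 0.0], [-0.001, -0.072, -0.997]]
side 53.612092329231274 [-0.07016152 -0.91384745  0.74618584] [[0.838, -0.294, 0.46], [-0.546, -0.445, 0.71], [-0.004, -0.846, -0.533]]
```

View pics/top0.png

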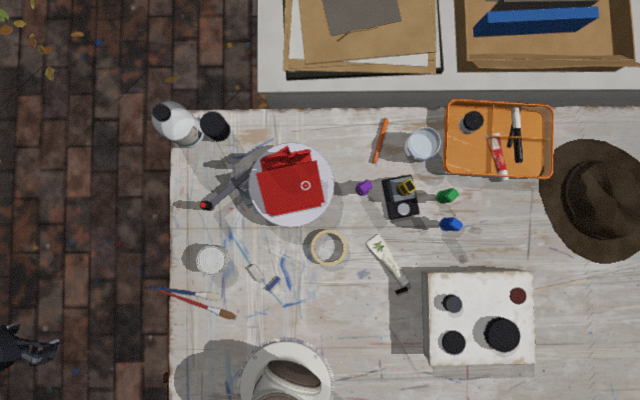

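View pics/side0.png

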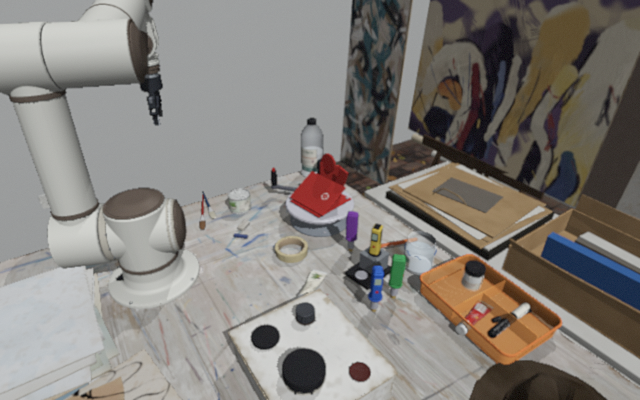

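The top view shows the wheel near (290,185), the white ring at (306,185) and the lever grip with its red button near (206,205). The candidates for the gauge are yellow (407,186) in the black stand, purple (363,187), green (448,195) and blue (450,224). I choose the yellow one in the stand and check it in a close crop.

Run:
```python
from h import *
c=load('top');a=c['frame'][130:230,185:345];b=c['frame'][150:230,340:470]
cv2.imwrite('pics/t1.png',cv2.resize(np.hstack([a,c['frame'][130:230,345:445]]),None,fx=3,fy=3,interpolation=cv2.INTER_CUBIC))
s=load('side')['frame'][140:310,250:430]
cv2.imwrite('pics/s1.png',cv2.resize(s,None,fx=3.5,fy=3.5,interpolation=cv2.INTER_CUBIC))
```

```text
(no output)
```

View pics/t1.png

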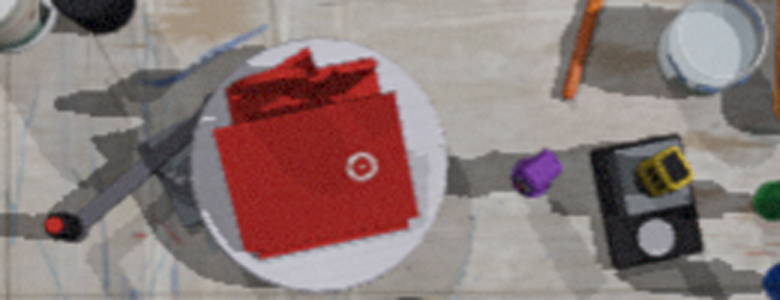

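View pics/s1.png

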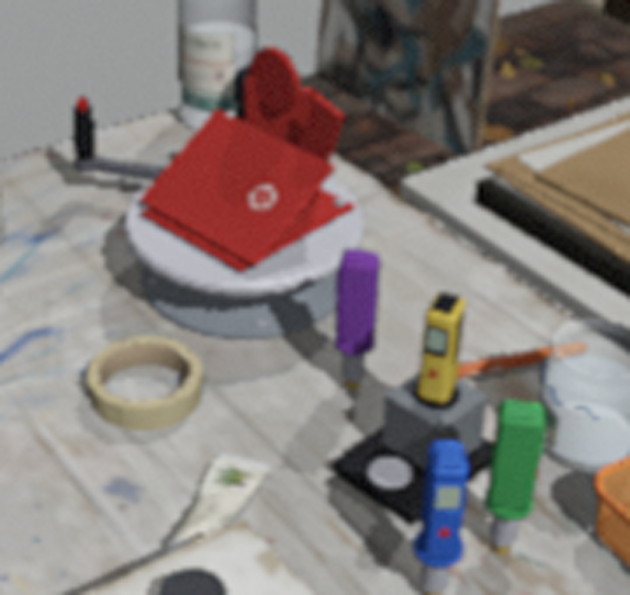

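Crops: yellow gauge in the stand confirmed, with its display facing the robot side; the red button is at (204,205) and the lever arm runs from there to about (248,170), under the wheel. Now measure.

```bash
cat >> h.py <<'E'
def mask(c,lo,hi,box):
    h=cv2.cvtColor(c['frame'],cv2.COLOR_BGR2HSV);m=cv2.inRange(h,lo,hi);k=np.zeros_like(m);x0,y0,x1,y1=box;k[y0:y1,x0:x1]=255;return m&k
def cen(m):
    n,l,s,ce=cv2.connectedComponentsWithStats(m); i=1+np.argmax(s[1:,4]); return ce[i],s[i,4],l==i
E
python3 - <<'E'
from h import *
np.set_printoptions(precision=4,suppress=True)
c=load('top');s=load('side')
bt,a,_=cen(mask(c,(0,130,110),(8,255,255),(190,195,225,215)));print('button',bt,a,onz(c,bt,.111))
bs,a,_=cen(mask(s,(0,130,90),(8,255,255),(262,160,285,176)));print('button side',bs,a,onz(s,bs,.111))
print('arm pts',onz(c,np.array([[90,213],[120,190],[150,168],[180,145],[195,133]])/3+[185,130],.043))
# ring
for n,cc,box in(('top',c,(295,175,317,196)),('side',s,(315,185,336,206))):
    m=mask(cc,(0,0,120),(179,110,255),box);ys,xs=np.nonzero(m);
    e=cv2.fitEllipse(cv2.convexHull(np.c_[xs,ys].astype(np.float32).reshape(-1,1,2)));print(n,'ring',e,onz(cc,e[0],.111),bydepth(cc,[e[0]]))
# yellow
m=mask(c,(20,120,80),(35,255,255),(390,170,425,200));ce,a,_=cen(m);print('yellow top',ce,a,bydepth(c,[ce]))
h=cv2.minAreaRect(np.argwhere(m)[:,::-1].astype(np.float32));print(h)
P=bydepth(c,np.argwhere(m)[:,::-1]);print(P[P[:,2]>.13].mean(0),P[:,2].max())
m=mask(s,(20,120,80),(35,255,255),(365,220,390,260));P=bydepth(s,np.argwhere(m)[:,::-1]);print('yellow side',P.mean(0),P.min(0),P.max(0))
# stand plate: dark; wheel
ys,xs=np.mgrid[130:235,380:425]; P=bydepth(c,np.c_[xs.ravel(),ys.ravel()]);q=P[(P[:,2]>.055)&(P[:,2]<.068)];print('block',len(q),q.mean(0),cv2.minAreaRect(q[:,:2].astype(np.float32)))
q=P[(P[:,2]>.009)&(P[:,2]<.019)];print('baseplate',cv2.minAreaRect(q[:,:2].astype(np.float32)))
ys,xs=np.mgrid[130:240,235:345];P=bydepth(c,np.c_[xs.ravel(),ys.ravel()]);q=P[(P[:,2]>.064)&(P[:,2]<.076)]
print('wheel',cv2.minEnclosingCircle(q[:,:2].astype(np.float32)))
# plate plane by depth
M=mask(c,(0,120,60),(10,255,255),(255,165,325,215));P=bydepth(c,np.argwhere(M)[:,::-1]);p0=bydepth(c,[[306,185]])[0]
P=P[np.linalg.norm(P-p0,axis=1)<.05];u,S,v=np.linalg.svd(P-P.mean(0));n=v[2]*np.sign(v[2,2]);print('plane',P.mean(0),n,S/np.sqrt(len(P)),np.degrees(np.arccos(n[2])),np.degrees(np.arctan2(n[1],n[0])))
E
```

```text
button [202.3913 204.4348] 23 [[0.4768 0.1947 0.111 ]]
button side [273.  169.5] 8 [[0.4696 0.1799 0.111 ]]
arm pts [[0.4887 0.1793 0.043 ]
 [0.5083 0.1532 0.043 ]
 [0.5271 0.1271 0.043 ]
 [0.5468 0.1009 0.043 ]
 [0.5571 0.0878 0.043 ]]
top ring ((305.0069274902344, 185.04034423828125), (8.924118041992188, 10.61838150024414), 84.76740264892578) [[ 0.5207 -0.0574  0.111 ]] [[ 0.5207 -0.0574  0.1119]]
side ring ((324.560546875, 195.86880493164062), (6.8109517097473145, 8.29074764251709), 47.51155471801758) [[ 0.5197 -0.0617  0.111 ]] [[ 0.52   -0.0613  0.1107]]
yellow top [407.5    185.5465] 86 [[ 0.5124 -0.3007  0.1506]]
((406.7000732421875, 186.90000915527344), (12.969194412231445, 14.758048057556152), 63.43495178222656)
[ 0.5124 -0.3034  0.1461] 0.15279851511232811
yellow side [ 0.5053 -0.3187  0.1072] [ 0.4938 -0.3272  0.0658] [ 0.527  -0.2974  0.1494]
block 455 [ 0.5565 -0.3178  0.0598] ((0.573969841003418, -0.32160985469818115), (0.07287508994340897, 0.1998751312494278), 73.31978607177734)
baseplate ((0.555715024471283, -0.31329745054244995), (0.2399655282497406, 0.11047078669071198), 0.06088528782129288)
wheel ((0.5271958708763123, -0.02048194594681263), 0.10993418842554092)
plane [ 0.5192 -0.0557  0.109 ] [-0.4928 -0.0976  0.8647] [0.0263 0.0227 0.002 ] 30.155745574518384 -168.794135059252
```

```bash
cat >> h.py <<'E'
from scipy.spatial.transform import Rotation as Ro
def down(yaw_y): # tool pointing down, tool y at this world yaw (deg)
    a=np.radians(yaw_y);y=np.array([np.cos(a),np.sin(a),0]);z=np.array([0,0,-1.]);return np.c_[np.cross(y,z),y,z]
def mv(targets,p=None,R=None): # [(pos,Rot)] -> travel/twist
    o=ctrl.get_obs();p=o['tool_pos'] if p is None else p;R=o['tcp_rot'] if R is None else R;R=np.array(R)
    for P,T in targets:
        print(np.round(R.T@(np.array(P)-p)/.75,4).tolist(),np.round(np.degrees(Ro.from_matrix(R.T@T).as_rotvec())/30,4).tolist())
E
python3 - <<'E'
from h import *
mv([((.515,.220,.23),down(53)),((.515,.220,.09),down(53))])
E
```

```text
[-0.5384, -0.2157, -0.0006] [-0.0023, 0.0002, 0.5424]
[-0.5384, -0.2154, 0.186] [-0.0023, 0.0002, 0.5424]
```

Request:
servo_tool --travel '[[-0.538, -0.2155, 0], [-0.538, -0.2155, 0], [-0.538, -0.2155, 0], [-0.538, -0.2155, 0], [-0.538, -0.2155, 0], [-0.538, -0.2155, 0], [-0.538, -0.2155, 0], [-0.538, -0.2155, 0]]' --twist '[[0, 0, 0.542], [0, 0, 0.542], [0, 0, 0.542], [0, 0, 0.542], [0, 0, 0.542], [0, 0, 0.542], [0, 0, 0.542], [0, 0, 0.542]]' --hand -1

```text
time_s: 0.77
tool_pos: [0.4413, 0.2872, 0.2298]
tcp_rot: [[-0.799, 0.602, -0.0], [0.602, 0.799, -0.0], [0.0, -0.0, -1.0]]
ft_force: [0.4, 1.3, 0.0]
width: 0.002
gripper_force: 0.0
```

Request:
servo_tool --travel '[[-0.132, -0.012, 0], [-0.132, -0.012, 0], [-0.132, -0.012, 0.06], [-0.132, -0.012, 0.12], [-0.132, -0.012, 0.187], [-0.132, -0.012, 0.187], [-0.132, -0.012, 0.187], [-0.132, -0.012, 0.187]]' --twist '[[0, 0, 0], [0, 0, 0], [0, 0, 0], [0, 0, 0], [0, 0, 0], [0, 0, 0], [0, 0, 0], [0, 0, 0]]'

```text
time_s: 1.43
tool_pos: [0.5133, 0.2219, 0.0893]
tcp_rot: [[-0.799, 0.602, -0.002], [0.602, 0.799, -0.001], [0.001, -0.002, -1.0]]
ft_force: [-0.6, 0.5, 0.2]
width: 0.002
gripper_force: 0.0
```

Run:
```python
from h import *
o=ctrl.get_obs();print(o['tool_pos'],o['ft_force'],o['joints'])
w=grab('wrist');t=grab('top')
cv2.imwrite('pics/w1.png',np.hstack([cv2.resize(w['frame'],(480,300)),cv2.resize(t['frame'][140:240,180:280],(300,300))]))
print(proj(w,[[.477,.191,.111],[.477,.191,.045],o['tool_pos']]))
```

```text
[0.51328321 0.22192754 0.08930965] [-0.64646459  0.5369626   0.18035777] [ 2.33811240e+01  5.91020570e+00 -4.46892624e+00  7.97361273e+01
  1.98451585e-03  6.03752012e+01]
[[206.69247366 262.8248263 ]
 [241.76823083 205.28013484]
 [320.47743797 258.90590055]]
```

View pics/w1.png

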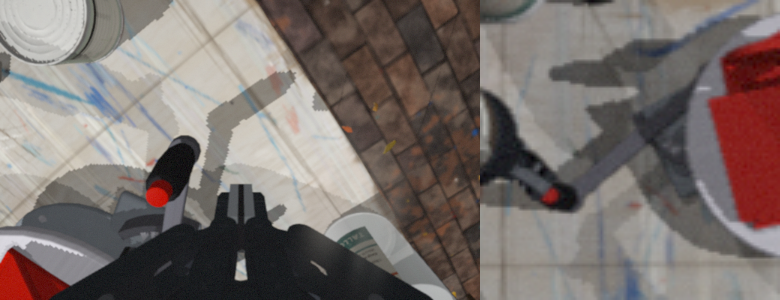

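Wrist view: button at about (212,259), predicted (207,263), so the grip position is right to a few mm; the shut fingers are on its outer side. Work out the arc.

Run:
```python
from h import *
w=load('wrist');m=mask(w,(0,150,90),(8,255,255),(180,230,240,290));b,a,_=cen(m);g=onz(w,[b],.111)[0];print(b,a,g)
t=load('top')
g=g[:2]; 
d=np.array([.599,-.801]);h=g+.163*d;print('hinge',h);ph=np.arctan2(-d[1],-d[0])
T=[]
for th in(0,.1,.2,.3,.4,.45,.5,.55,.6):
    q=ph+th;r=np.array([np.cos(q),np.sin(q)]);pe=np.array([-r[1],r[0]]);P=h+.163*r-.027*pe;T.append((np.r_[P,.09],down(53)));print(th,P)
mv(T)
```

```text
[210.13602015 259.08564232] 794 [0.47658097 0.19336764 0.111     ]
hinge [0.57421797 0.06280464]
0 [0.49822324 0.20951115]
0.1 [0.48395669 0.20119142]
0.2 [0.47059199 0.19148897]
0.3 [0.4582627  0.18050075]
0.4 [0.44709198 0.16833655]
0.45 [0.44197646 0.16185101]
0.5 [0.43719147 0.1551179 ]
0.55 [0.43274898 0.14815407]
0.6 [0.42866009 0.1409769 ]
[0.007, -0.0273, 0.0024] [0.0044, 0.0025, 0.0008]
[0.0155, -0.0476, 0.0024] [0.0044, 0.0025, 0.0008]
[0.022, -0.0686, 0.0023] [0.0044, 0.0025, 0.0008]
[0.0263, -0.0902, 0.0023] [0.0044, 0.0025, 0.0008]
[0.0284, -0.1121, 0.0022] [0.0044, 0.0025, 0.0008]
[0.0287, -0.1231, 0.0022] [0.0044, 0.0025, 0.0008]
[0.0284, -0.1342, 0.0022] [0.0044, 0.0025, 0.0008]
[0.0275, -0.1451, 0.0021] [0.0044, 0.0025, 0.0008]
[0.0261, -0.1561, 0.0021] [0.0044, 0.0025, 0.0008]
```

Request:
servo_tool --travel '[[0.004, -0.017, 0], [0.007, -0.027, 0], [0.011, -0.037, 0], [0.0155, -0.0475, 0], [0.019, -0.058, 0], [0.022, -0.0685, 0], [0.0245, -0.079, 0], [0.0263, -0.09, 0]]' --twist '[[0, 0, 0], [0, 0, 0], [0, 0, 0], [0, 0, 0], [0, 0, 0], [0, 0, 0], [0, 0, 0], [0, 0, 0]]'

```text
time_s: 2.2
tool_pos: [0.4586, 0.1805, 0.091]
tcp_rot: [[-0.799, 0.601, 0.004], [0.601, 0.799, 0.002], [-0.002, 0.004, -1.0]]
ft_force: [9.3, 7.3, 1.0]
width: -0.001
gripper_force: 4.4
```

```bash
cat > lev.py <<'E'
from h import *
h=np.array([.5742,.0628]);o=ctrl.get_obs();w=grab('wrist');t=grab('top')
m=mask(w,(0,150,90),(8,255,255),(150,200,300,300));b,a,_=cen(m);g=onz(w,[b],.111)[0][:2]
r=g-h;print(o['time_s'],o['tool_pos'],o['ft_force'],b,a,g,'r',np.linalg.norm(r),'th',np.arctan2(r[1],r[0])-np.arctan2(.801,-.599))
T=[]
for th in(.4,.45,.5,.54,.57,.6,.63):
    q=np.arctan2(.801,-.599)+th;r=np.array([np.cos(q),np.sin(q)]);P=h+.163*r-.027*np.array([-r[1],r[0]]);T.append((np.r_[P,o['tool_pos'][2]],down(53)))
mv(T)
E
python3 lev.py
```

```text
2.2 [0.45856022 0.18047711 0.09097498] [9.25147727 7.3188471  0.95732687] [271.07509158 286.81868132] 546 [0.44741355 0.1625686 ] r 0.16133374740732856 th 0.2619913317693552
[0.0016, -0.0203, -0.0005] [0.0027, 0.0016, -0.0002]
[0.0019, -0.0313, -0.0006] [0.0027, 0.0016, -0.0002]
[0.0016, -0.0423, -0.0006] [0.0027, 0.0016, -0.0002]
[0.0009, -0.0511, -0.0006] [0.0027, 0.0016, -0.0002]
[0.0002, -0.0577, -0.0006] [0.0027, 0.0016, -0.0002]
[-0.0007, -0.0642, -0.0006] [0.0027, 0.0016, -0.0002]
[-0.0018, -0.0707, -0.0006] [0.0027, 0.0016, -0.0002]
```

Request:
servo_tool --travel '[[0.001, -0.007, 0], [0.0015, -0.014, 0], [0.0017, -0.021, 0], [0.0018, -0.027, 0], [0.0018, -0.033, 0], [0.0017, -0.039, 0], [0.0015, -0.043, 0], [0.0012, -0.047, 0]]' --twist '[[0, 0, 0], [0, 0, 0], [0, 0, 0], [0, 0, 0], [0, 0, 0], [0, 0, 0], [0, 0, 0], [0, 0, 0]]'

```text
time_s: 2.97
tool_pos: [0.4357, 0.1526, 0.09]
tcp_rot: [[-0.799, 0.602, 0.001], [0.602, 0.799, 0.001], [-0.0, 0.001, -1.0]]
ft_force: [4.6, 3.9, 2.2]
width: -0.002
gripper_force: 2.5
```

```bash
python3 lev.py
```

```text
2.9667 [0.43573832 0.1526056  0.09001226] [4.61511707 3.862685   2.18920794] [269.4887218  296.12781955] 133 [0.42747833 0.131663  ] r 0.16207825615457375 th 0.4898711225664347
[0.0005, 0.0261, -0.0] [0.0016, -0.0, 0.0001]
[0.0007, 0.0151, -0.0] [0.0016, -0.0, 0.0001]
[0.0004, 0.004, -0.0001] [0.0016, -0.0, 0.0001]
[-0.0002, -0.0047, -0.0001] [0.0016, -0.0, 0.0001]
[-0.001, -0.0113, -0.0001] [0.0016, -0.0, 0.0001]
[-0.0019, -0.0179, -0.0001] [0.0016, -0.0, 0.0001]
[-0.003, -0.0244, -0.0001] [0.0016, -0.0, 0.0001]
```

Request:
servo_tool --travel '[[0, -0.002, 0], [0, -0.004, 0], [0, -0.006, 0], [-0.0005, -0.008, 0], [-0.0008, -0.01, 0], [-0.001, -0.012, 0], [-0.001, -0.014, 0], [-0.001, -0.014, 0]]' --twist '[[0, 0, 0], [0, 0, 0], [0, 0, 0], [0, 0, 0], [0, 0, 0], [0, 0, 0], [0, 0, 0], [0, 0, 0]]'

```text
time_s: 3.73
tool_pos: [0.4304, 0.1443, 0.0901]
tcp_rot: [[-0.799, 0.601, 0.001], [0.601, 0.799, 0.002], [-0.0, 0.002, -1.0]]
ft_force: [5.9, 5.9, 1.4]
width: 0.002
gripper_force: 3.3
```

```bash
sed -i 's/300,300)/300,340)/' lev.py; python3 lev.py
```

```text
3.7333 [0.43040875 0.14431514 0.09012308] [5.85165523 5.88329152 1.40307329] [269.55063291 300.55063291] 158 [0.42392882 0.12185543] r 0.1614588860106269 th 0.5542441826420954
[0.0015, 0.0388, 0.0] [0.0039, 0.0002, 0.001]
[0.0017, 0.0278, 0.0] [0.0039, 0.0002, 0.001]
[0.0014, 0.0168, -0.0] [0.0039, 0.0002, 0.001]
[0.0008, 0.008, -0.0] [0.0039, 0.0002, 0.001]
[0.0001, 0.0015, -0.0] [0.0039, 0.0002, 0.001]
[-0.0008, -0.0051, -0.0001] [0.0039, 0.0002, 0.001]
[-0.0019, -0.0116, -0.0001] [0.0039, 0.0002, 0.001]
```

Request:
servo_tool --travel '[[0, -0.002, 0], [0, -0.004, 0], [-0.0005, -0.006, 0], [-0.0005, -0.007, 0], [-0.0005, -0.007, 0], [-0.0005, -0.007, 0], [-0.0005, -0.007, 0], [-0.0005, -0.007, 0]]' --twist '[[0, 0, 0], [0, 0, 0], [0, 0, 0], [0, 0, 0], [0, 0, 0], [0, 0, 0], [0, 0, 0], [0, 0, 0]]'

```text
time_s: 4.5
tool_pos: [0.4289, 0.142, 0.0905]
tcp_rot: [[-0.8, 0.6, 0.004], [0.6, 0.8, 0.006], [0.001, 0.007, -1.0]]
ft_force: [11.4, 17.3, -1.6]
width: 0.001
gripper_force: 8.2
```

```bash
python3 lev.py
```

```text
4.5 [0.42885729 0.14198125 0.0905349 ] [11.3524533  17.26112042 -1.5552161 ] [271.78899083 300.10091743] 109 [0.42292468 0.12014986] r 0.1617814266625953 th 0.5663266003203837
[0.0016, 0.0427, 0.0003] [0.0136, -0.001, 0.0035]
[0.0019, 0.0317, 0.0002] [0.0136, -0.001, 0.0035]
[0.0016, 0.0207, 0.0002] [0.0136, -0.001, 0.0035]
[0.001, 0.0119, 0.0001] [0.0136, -0.001, 0.0035]
[0.0003, 0.0053, 0.0] [0.0136, -0.001, 0.0035]
[-0.0006, -0.0012, -0.0] [0.0136, -0.001, 0.0035]
[-0.0017, -0.0078, -0.0] [0.0136, -0.001, 0.0035]
```

At the stop (force rose to 20 N). Back off and rise.

Request:
servo_tool --travel '[[0, 0.02, 0], [0, 0.05, 0], [0, 0.08, 0], [0, 0.08, 0], [0, 0.08, -0.05], [0, 0.08, -0.1], [0, 0.08, -0.15], [0, 0.08, -0.2]]' --twist '[[0, 0, 0], [0, 0, 0], [0, 0, 0], [0, 0, 0], [0, 0, 0], [0, 0, 0], [0, 0, 0], [0, 0, 0]]'

```text
time_s: 5.27
tool_pos: [0.4618, 0.1865, 0.2407]
tcp_rot: [[-0.799, 0.602, -0.003], [0.602, 0.799, -0.001], [0.001, -0.003, -1.0]]
ft_force: [1.2, -0.1, -0.8]
width: -0.001
gripper_force: 0.0
```

Run:
```python
from h import *
np.set_printoptions(precision=4,suppress=True)
o=ctrl.get_obs();print(o['tool_pos'],o['ft_force'],o['joints'])
w=grab('wrist');c=grab('top')
m=mask(w,(0,150,90),(8,255,255),(0,0,640,400));n,l,s,ce=cv2.connectedComponentsWithStats(m);h=np.array([.5742,.0628])
for i in range(1,n):
    if s[i,4]>60:
        g=onz(w,[ce[i]],.111)[0];r=g[:2]-h;print('wrist red',ce[i],s[i,4],g,np.linalg.norm(r),np.arctan2(r[1],r[0])-np.arctan2(.801,-.599))
m=mask(c,(0,130,100),(8,255,255),(190,195,247,240));n,l,s,ce=cv2.connectedComponentsWithStats(m)
for i in range(1,n): 
    g=onz(c,[ce[i]],.111)[0];r=g[:2]-h;print('top red',ce[i],s[i,4],g,np.linalg.norm(r),np.arctan2(r[1],r[0])-np.arctan2(.801,-.599))
cv2.imwrite('pics/w2.png',np.hstack([cv2.resize(w['frame'],(480,300)),cv2.resize(c['frame'][140:240,190:290],(300,300))]))
```

```text
[0.4618 0.1865 0.2407] [ 1.2063 -0.0891 -0.7516] [21.9974 -1.7243  4.4156 96.3083 -0.0185 58.99  ]
wrist red [251.6701 190.1082] 194 [0.4334 0.1345 0.111 ] 0.1579826417545635 0.4575477277175044
wrist red [181.3262 302.0934] 5770 [0.4783 0.0044 0.111 ] 0.11231130732554946 -4.807402389248291
wrist red [217.3758 356.4631] 149 [ 0.5488 -0.0142  0.111 ] 0.0810307209260011 -4.101985605285034
top red [225.7917 222.2917] 24 [0.4323 0.1372 0.111 ] 0.16021203947138535 0.4458139480263359
```

View pics/w2.png

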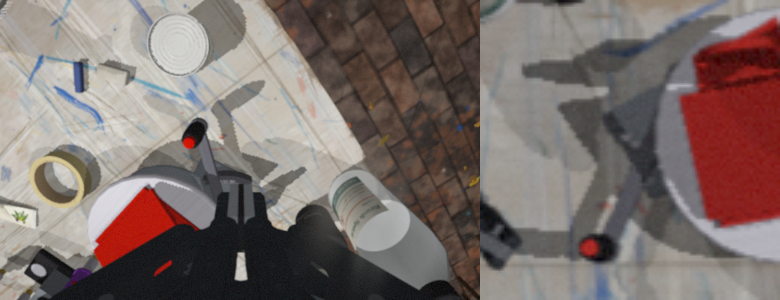

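Lever view: grip at rest with button at (226,222) in top. The chord from its start is 0.45 rad, and it was at the stop, so it rests in the third notch (it started at about 0.09; the other notches do not fit). Now look at the gauge from above.

Run:
```python
from h import *
np.set_printoptions(precision=4,suppress=True)
w=load('wrist');o=ctrl.get_obs();R=np.array(o['tcp_rot']);C=R.T@np.array(w['rotation']);ct=R.T@(np.array(w['origin'])-o['tool_pos']);np.savez('cam.npz',C=C,ct=ct);print(C,ct,w['vertical_fov'])
for P in([.42,-.31,.34],[.46,-.31,.34],[.5,-.31,.34],[.55,-.31,.34]):
    T=down(90);w2=dict(w);w2['rotation']=T@C;w2['origin']=np.array(P)+T@ct
    print(P,proj(w2,[[.51,-.31,.149],[.51,-.31,.062],[.51,-.06,.11]]).tolist())
mv([((.46,-.31,.34),down(90)),((.46,-.31,.34),down(-90))])
```

```text
[[-0.0018 -0.9477 -0.3192]
 [ 1.      0.0009 -0.0085]
 [ 0.0084 -0.3192  0.9477]] [ 0.0831 -0.0002 -0.1396] 60.434641605665874
[0.42, -0.31, 0.34] [[324.007034732187, 246.94518868103415], [324.0053673953804, 215.93151845216778], [530.5198758223787, 230.78705604441384]]
[0.46, -0.31, 0.34] [[324.0509179785119, 212.40682658074564], [324.0378915749062, 186.91679501626226], [537.0938397146808, 199.68008237241415]]
[0.5, -0.31, 0.34] [[324.0931027939343, 175.20503804701633], [324.06890412273486, 156.18172001782966], [543.765133999088, 166.57731015669165]]
[0.55, -0.31, 0.34] [[324.14184028963507, 124.79541791880729], [324.1046185773359, 115.2831213185248], [552.140542986625, 122.35359966942995]]
[-0.3954, -0.5319, -0.1275] [0.0074, 0.0096, -1.2332]
[-0.3954, -0.5319, -0.1275] [0.0124, -0.0095, 4.7668]
```

Request:
servo_tool --travel '[[0, 0, -0.1325], [0, 0, -0.1325], [-0.44, -0.5, -0.1325], [-0.44, -0.5, -0.1325], [-0.44, -0.5, -0.1325], [-0.44, -0.5, -0.1325], [-0.44, -0.5, -0.1325], [-0.44, -0.5, -0.1325]]' --twist '[[0, 0, 0], [0, 0, 0], [0, 0, -1], [0, 0, -1], [0, 0, -1], [0, 0, -1], [0, 0, -1], [0, 0, -1]]' --hand 1

```text
time_s: 6.03
tool_pos: [0.4799, -0.0429, 0.3298]
tcp_rot: [[-0.993, 0.116, -0.002], [0.116, 0.993, -0.0], [0.002, -0.0, -1.0]]
ft_force: [1.7, 0.5, 0.4]
width: 1.001
gripper_force: 0.0
```

Run:
```python
from h import *
mv([((.50,-.31,.34),down(90))])
```

```text
[-0.0678, -0.3506, -0.0136] [-0.0003, -0.0044, -0.2212]
```

Request:
servo_tool --travel '[[-0.068, -0.35, -0.0136], [-0.068, -0.35, -0.0136], [-0.068, -0.35, -0.0136], [-0.068, -0.35, -0.0136], [-0.068, -0.35, -0.0136], [-0.068, -0.35, -0.0136], [-0.068, -0.35, -0.0136], [-0.068, -0.35, -0.0136]]' --twist '[[0, 0, -0.22], [0, 0, -0.22], [0, 0, -0.22], [0, 0, -0.22], [0, 0, -0.22], [0, 0, -0.22], [0, 0, -0.22], [0, 0, -0.22]]'

```text
time_s: 6.7
tool_pos: [0.4986, -0.3119, 0.3381]
tcp_rot: [[-1.0, 0.011, -0.004], [0.011, 1.0, 0.002], [0.004, 0.001, -1.0]]
ft_force: [-0.9, 1.5, -0.4]
width: 1.002
gripper_force: 0.0
```

Run:
```python
from h import *
o=ctrl.get_obs();print(o['tool_pos'],o['ft_force'],o['joints'])
w=grab('wrist');cv2.imwrite('pics/w3.png',w['frame'][50:350])
grab('top');grab('side')
```

```text
[ 0.4986344  -0.31187563  0.33808969] [-0.92602084  1.4736352  -0.39024774] [-3.19957475e+01  1.53996220e+01  3.44750332e+01  1.09333149e+02
 -5.86785205e-02 -3.13668197e+01]
```

View pics/w3.png

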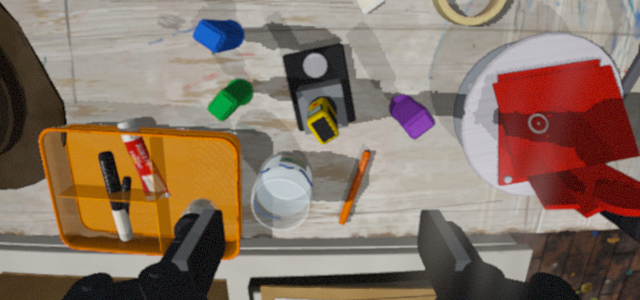

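Wrist view: stand at (320,140), yellow gauge top at (324,178), jar (283,240) and marker clear of it; ring at (538,173). Now measure the gauge yaw and axis, and the ring/plane.

Run:
```python
from h import *
np.set_printoptions(precision=4,suppress=True)
w=load('wrist');c=load('top');s=load('side')
def g(x0,y0,x1,y1): ys,xs=np.mgrid[y0:y1,x0:x1];return np.c_[xs.ravel(),ys.ravel()]
uv=g(280,130,365,215);P=bydepth(w,uv);P0=P
k=P[:,2]>.142;print('top face',k.sum(),np.median(P[k],0),P[k][:,2].max())
r=cv2.minAreaRect(onz(w,uv[k],.150)[:,:2].astype(np.float32));print('rect top',r)
k=(P[:,2]>.056)&(P[:,2]<.067);q=onz(w,uv[k],.062)[:,:2].astype(np.float32);print('block',k.sum(),cv2.minAreaRect(q))
uv=g(270,80,370,215);P=bydepth(w,uv);k=(P[:,2]>.008)&(P[:,2]<.02);print('plate',k.sum(),cv2.minAreaRect(onz(w,uv[k],.014)[:,:2].astype(np.float32)))
# yellow/black by colour
m=mask(w,(20,120,60),(35,255,255),(295,130,360,215));ys,xs=np.nonzero(m);print('yellow bbox',xs.min(),xs.max(),ys.min(),ys.max())
img=w['frame'][135:205,290:360];cv2.imwrite('pics/z.png',cv2.resize(img,None,fx=8,fy=8,interpolation=cv2.INTER_CUBIC))
for n,cc,box in(('top',c,(295,175,317,196)),('side',s,(315,185,336,206)),('wrist',w,(524,160,552,188))):
    m=mask(cc,(0,0,100),(179,110,255),box);ys,xs=np.nonzero(m)
    e=cv2.fitEllipse(cv2.convexHull(np.c_[xs,ys].astype(np.float32).reshape(-1,1,2)));print(n,'ring',e,onz(cc,[e[0]],.111),bydepth(cc,[e[0]]))
for n,cc in(('top',c),('wrist',w)):
    p0=onz(cc,[[305,185.]] if n=='top' else [[538,173.]],.111)[0]
    M=mask(cc,(0,120,50),(10,255,255),(255,150,325,215) if n=='top' else (480,90,640,270));P=bydepth(cc,np.argwhere(M)[:,::-1])
    P=P[np.linalg.norm(P-p0,axis=1)<.045];u,S,v=np.linalg.svd(P-P.mean(0),full_matrices=False);nn=v[2]*np.sign(v[2,2]);print(n,'plane',len(P),nn,S/np.sqrt(len(P)),np.degrees(np.arccos(nn[2])),np.degrees(np.arctan2(nn[1],nn[0])))
```

```text
top face 714 [ 0.5121 -0.3112  0.1498] 0.482391936538535
rect top ((0.5079639554023743, -0.30776357650756836), (0.09140235185623169, 0.07033080607652664), 81.38148498535156)
block 1096 ((0.5282049775123596, -0.33235862851142883), (0.07115934044122696, 0.12264701724052429), 32.559120178222656)
plate 2953 ((0.522486686706543, -0.3143340051174164), (0.1447681486606598, 0.17056412994861603), 89.21939849853516)
yellow bbox 307 337 147 193
top ring ((305.4844665527344, 185.3643035888672), (7.95585298538208, 9.294170379638672), 79.72935485839844) [[ 0.5199 -0.0585  0.111 ]] [[ 0.5198 -0.0585  0.112 ]]
side ring ((324.4942321777344, 195.9997100830078), (4.964237213134766, 7.994556427001953), 54.301151275634766) [[ 0.5191 -0.0622  0.111 ]] [[ 0.519  -0.0623  0.111 ]]
wrist ring ((537.8705444335938, 173.15103149414062), (19.52895736694336, 21.416969299316406), 125.4359359741211) [[ 0.5215 -0.0617  0.111 ]] [[ 0.5216 -0.0616  0.1107]]
top plane 744 [-0.4902 -0.0864  0.8673] [0.0244 0.0212 0.0018] 29.849111529973914 -170.00634220588142
wrist plane 3837 [-0.4946 -0.0874  0.8647] [0.024  0.0221 0.0022] 30.14823666197666 -169.9806072367602
```

View pics/z.png

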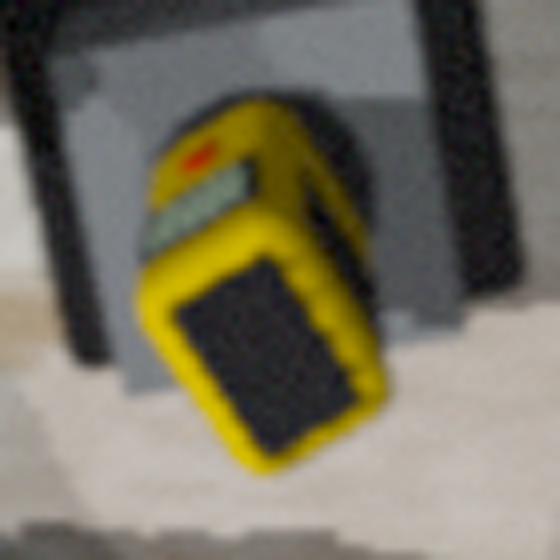

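Crop: top face corners about (140,300), (265,225), (385,395), (262,472) in the 8x crop, with the display on the robot side, so the gauge yaw is about 33°. Compute.

Run:
```python
from h import *
np.set_printoptions(precision=4,suppress=True)
w=load('wrist')
q=(np.array([[138,300],[265,222],[388,395],[262,474]])+.5)/8-.5+[290,135]
X=onz(w,q,.149)[:,:2];e=np.diff(np.vstack([X,X[:1]]),axis=0);print(X,X.mean(0),np.linalg.norm(e,axis=1),np.degrees(np.arctan2(e[:,1],e[:,0])))
b=(np.array([[178,310],[272,260],[357,390],[270,457]])+.5)/8-.5+[290,135];B=onz(w,b,.150)[:,:2];e=np.diff(np.vstack([B,B[:1]]),axis=0);print(B.mean(0),np.linalg.norm(e,axis=1),np.degrees(np.arctan2(e[:,1],e[:,0])))
for n,u in(('purple',[411,165]),('jar',[283,240])): print(n,bydepth(w,[u]))
# yellow in top & side cameras for axis check
for n,box in(('top',(390,170,425,200)),('side',(365,220,392,262))):
    c=load(n);m=mask(c,(20,120,60),(35,255,255),box);ys,xs=np.nonzero(m);r=cv2.minAreaRect(np.c_[xs,ys].astype(np.float32));print(n,r,proj(c,[[*X.mean(0),.149],[*X.mean(0),.065]]).tolist())
gc=(X.mean(0)+B.mean(0))/2
mv([((*gc,.22),down(123))])
```

```text
[[ 0.5072 -0.3263]
 [ 0.4973 -0.3103]
 [ 0.52   -0.2949]
 [ 0.5304 -0.311 ]] [ 0.5137 -0.3107] [0.0188 0.0274 0.0192 0.0279] [ 121.4781   34.0579  -57.2091 -146.6936]
[ 0.5143 -0.3099] [0.0134 0.0201 0.0142 0.0226] [ 117.9987   31.7659  -51.626  -149.9581]
purple [[ 0.5074 -0.2151  0.1241]]
jar [[ 0.6286 -0.3659  0.0561]]
top ((405.6860046386719, 190.1689453125), (18.22723388671875, 8.470990180969238), 6.709836959838867) [[411.5220881406411, 184.98935206119384], [404.6420266608316, 187.96812006697692]]
side ((375.5500183105469, 240.1499786376953), (10.18233871459961, 29.557065963745117), 8.130102157592773) [[377.4905202945158, 226.1894980829573], [374.9229517534942, 251.59797934087663]]
[-0.0201, -0.0036, 0.1598] [0.0033, -0.0029, -1.1141]
```

Request:
servo_tool --travel '[[-0.02, -0.0036, 0], [-0.02, -0.0036, 0.05], [-0.02, -0.0036, 0.1], [-0.02, -0.0036, 0.14], [-0.02, -0.0036, 0.16], [-0.02, -0.0036, 0.16], [-0.02, -0.0036, 0.16], [-0.02, -0.0036, 0.16]]' --twist '[[0, 0, -0.2], [0, 0, -0.4], [0, 0, -0.6], [0, 0, -0.8], [0, 0, -1], [0, 0, -1], [0, 0, -1], [0, 0, -1]]' --hand 0.1

```text
time_s: 7.52
tool_pos: [0.515, -0.31, 0.2227]
tcp_rot: [[-0.871, -0.492, 0.002], [-0.492, 0.871, -0.001], [-0.001, -0.002, -1.0]]
ft_force: [0.4, 0.0, -0.2]
width: 0.554
gripper_force: 0.0
```

Run:
```python
from h import *
np.set_printoptions(precision=4,suppress=True)
w=grab('wrist');o=ctrl.get_obs();print(o['tool_pos'],o['ft_force'],o['width'])
img=w['frame'][180:360,200:440];cv2.imwrite('pics/w4.png',cv2.resize(img,None,fx=3,fy=3,interpolation=cv2.INTER_CUBIC))
print((proj(w,[[.514,-.3103,.149]])-[200,180])*3)
mv([((.514,-.3103,.128),down(123))])
```

```text
[ 0.5152 -0.3104  0.2229] [-0.5679  0.234   0.4273] 0.5505782362787416
[[367.9307  67.9981]]
[0.0015, 0.0012, 0.1265] [-0.0048, 0.0026, -0.1169]
```

View pics/w4.png

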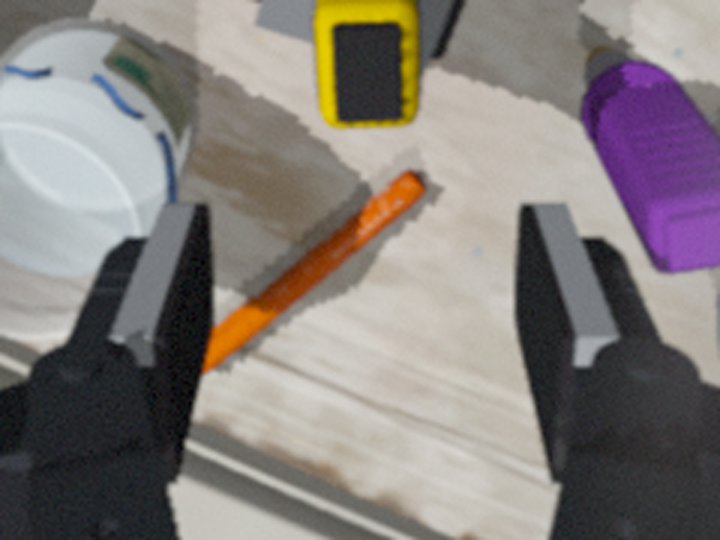

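Gauge top at (367,70) in the crop, where predicted, and between the fingers. Descend and grip.

Request:
servo_tool --travel '[[0.0015, 0.001, 0.02], [0.0015, 0.001, 0.05], [0.0015, 0.001, 0.08], [0.0015, 0.001, 0.1], [0.0015, 0.001, 0.115], [0.0015, 0.001, 0.1265], [0.0015, 0.001, 0.1265], [0.0015, 0.001, 0.1265]]' --twist '[[0, 0, -0.116], [0, 0, -0.116], [0, 0, -0.116], [0, 0, -0.116], [0, 0, -0.116], [0, 0, -0.116], [0, 0, -0.116], [0, 0, -0.116]]'

```text
time_s: 8.23
tool_pos: [0.5136, -0.3107, 0.1266]
tcp_rot: [[-0.838, -0.546, 0.001], [-0.546, 0.838, -0.0], [-0.0, -0.001, -1.0]]
ft_force: [0.1, 0.1, -0.7]
width: 0.551
gripper_force: 0.0
```

Request:
servo_tool --travel '[[0, 0, 0], [0, 0, 0], [0, 0, 0], [0, 0, 0], [0, 0, 0], [0, 0, 0], [0, 0, 0], [0, 0, 0]]' --twist '[[0, 0, 0], [0, 0, 0], [0, 0, 0], [0, 0, 0], [0, 0, 0], [0, 0, 0], [0, 0, 0], [0, 0, 0]]' --hand -1

```text
time_s: 8.9
tool_pos: [0.5137, -0.3108, 0.1272]
tcp_rot: [[-0.838, -0.546, 0.002], [-0.546, 0.838, -0.001], [-0.001, -0.002, -1.0]]
ft_force: [-1.7, -0.2, 5.9]
width: 0.265
gripper_force: 59.1
```

Request:
servo_tool --travel '[[0, 0, -0.01], [0, 0, -0.03], [0, 0, -0.06], [0, 0, -0.09], [0, 0, -0.13], [0, 0, -0.17], [0, 0, -0.2], [0, 0, -0.2]]' --twist '[[0, 0, 0], [0, 0, 0], [0, 0, 0], [0, 0, 0], [0, 0, 0], [0, 0, 0], [0, 0, 0], [0, 0, 0]]'

```text
time_s: 9.57
tool_pos: [0.5141, -0.311, 0.2815]
tcp_rot: [[-0.838, -0.546, 0.006], [-0.546, 0.838, -0.004], [-0.003, -0.006, -1.0]]
ft_force: [0.0, -0.9, 0.1]
width: 0.263
gripper_force: 59.0
```

Run:
```python
from h import *
np.set_printoptions(precision=4,suppress=True)
o=ctrl.get_obs();p=np.array(o['tool_pos']);R=np.array(o['tcp_rot']);print(p,o['ft_force'],o['width'],o['joints'])
s=grab('side');w=grab('wrist');t=grab('top')
foot=p+R@[0,0,.111];top=p+R@[0,0,-.021];print(foot,proj(s,[foot,top,p]),proj(w,[foot]))
u=proj(s,[p])[0].astype(int);print(u)
a=s['frame'][u[1]-60:u[1]+90,u[0]-60:u[0]+60];b=w['frame'][100:400,120:520]
cv2.imwrite('pics/s2.png',np.hstack([cv2.resize(a,(480,600),interpolation=cv2.INTER_CUBIC),cv2.resize(np.pad(b,((0,100),(0,0),(0,0))),(320,600))]))
```

```text
[ 0.5141 -0.311   0.2815] [ 0.0371 -0.8579  0.0999] 0.26337041423132845 [-31.1758  13.4808  25.5245 101.6358  -0.0011 -64.2593]
[ 0.5147 -0.3115  0.1705] [[378.6921 219.3432]
 [382.9027 173.4528]
 [382.1966 181.2078]] [[321.5706 188.5523]]
[382 181]
```

View pics/s2.png

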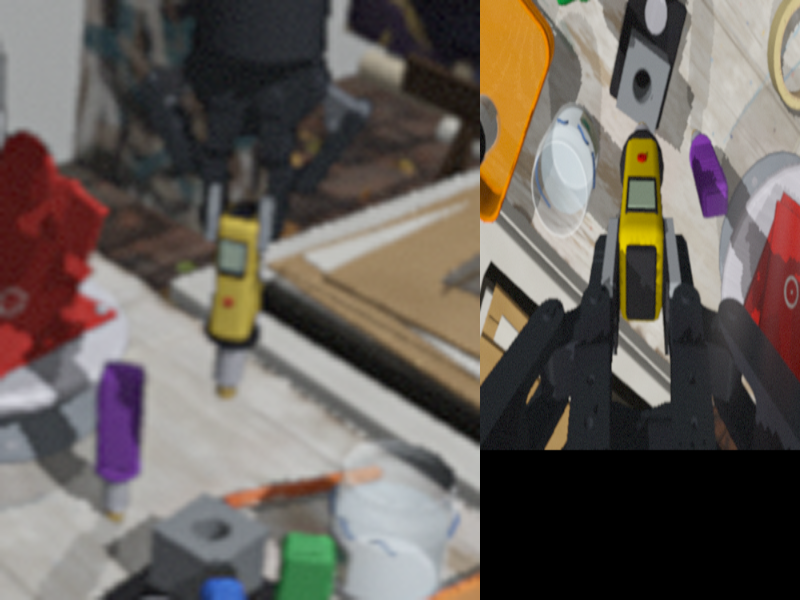

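Lifted. In the side crop the foot end is at (227,393), which is pixel (378.8,219.3) against (378.7,219.3) predicted for a straight, central grasp. Plan the hover.

```bash
cat >> h.py <<'E'
def plate(tilt=30,yaw=-170):
    n=np.array([np.sin(np.radians(tilt))*np.cos(np.radians(yaw)),np.sin(np.radians(tilt))*np.sin(np.radians(yaw)),np.cos(np.radians(tilt))])
    a=np.radians(yaw+270);y=np.array([np.cos(a),np.sin(a),0]);return n,np.c_[np.cross(y,-n),y,-n]
E
python3 - <<'E'
from h import *
w=load('wrist');o=ctrl.get_obs();p=o['tool_pos'];R=np.array(o['tcp_rot'])
for x in(-.003,0,.003): print(x,proj(w,[p+R@[x+.018,0,.066],p+R@[x+.016,0,-.021],p+R@[x-.016,0,-.021]]).tolist())
m=mask(w,(20,120,60),(35,255,255),(250,170,400,330));ys,xs=np.nonzero(m);print('yellow',xs.min(),xs.max(),ys.min(),ys.max())
n,T=plate();r=np.array([.520,-.061,.111]);print(T)
mv([(r+n*.201,T),(r+n*.136,T)])
E
```

```text
-0.003 [[323.61104983856376, 184.27657308575402], [323.97795336108624, 252.2652533540032], [323.889511192685, 315.32964018358774]]
0 [[323.61359049433077, 179.8665746346087], [323.9861206060057, 245.8106032359623], [323.897842890572, 309.84541286063956]]
0.003 [[323.6160893639389, 175.41873521214933], [323.99424839460255, 239.2578188339591], [323.90617540351695, 304.2762217417612]]
yellow 293 349 192 313
[[-0.85286853 -0.17364818  0.49240388]
 [-0.15038373  0.98480775  0.08682409]
 [-0.5         0.         -0.8660254 ]]
[-0.0658, 0.3266, -0.013] [0.2022, -0.987, 0.7515]
[-0.1057, 0.3096, 0.062] [0.2022, -0.987, 0.7515]
```

Request:
servo_tool --travel '[[-0.008, 0.04, -0.013], [-0.016, 0.08, -0.013], [-0.025, 0.125, -0.013], [-0.034, 0.17, -0.013], [-0.044, 0.22, -0.013], [-0.054, 0.27, -0.013], [-0.062, 0.31, -0.013], [-0.0658, 0.3266, -0.013]]' --twist '[[0.025, -0.123, 0.094], [0.05, -0.247, 0.188], [0.075, -0.37, 0.282], [0.1, -0.494, 0.376], [0.126, -0.617, 0.47], [0.152, -0.74, 0.564], [0.18, -0.88, 0.66], [0.2022, -0.987, 0.7515]]'

```text
time_s: 10.38
tool_pos: [0.4191, -0.0759, 0.2838]
tcp_rot: [[-0.852, -0.173, 0.495], [-0.148, 0.985, 0.089], [-0.503, 0.002, -0.865]]
ft_force: [-0.1, -1.6, -0.4]
width: 0.266
gripper_force: 59.5
```

Run:
```python
from h import *
o=ctrl.get_obs();print(o['tool_pos'],o['ft_force'],o['width'],o['joints'])
n,T=plate();r=np.array([.520,-.061,.111])
mv([(r+n*.201,T),(r+n*.131,T)])
```

```text
[ 0.41905721 -0.07592508  0.28380405] [-0.14984112 -1.59955533 -0.41194165] 0.2659201756164891 [-20.06424614 -38.33883853 -23.14859296  78.52674588  14.65852051
 -26.47676863]
[-0.0026, -0.0038, -0.0005] [0.0029, 0.0055, -0.004]
[-0.0023, -0.0039, 0.0929] [0.0029, 0.0055, -0.004]
```

Request:
servo_tool --travel '[[-0.002, -0.003, 0.015], [-0.002, -0.003, 0.035], [-0.002, -0.003, 0.055], [-0.002, -0.003, 0.075], [-0.002, -0.003, 0.093], [-0.002, -0.003, 0.093], [-0.002, -0.003, 0.093], [-0.002, -0.003, 0.093]]' --twist '[[0, 0, 0], [0, 0, 0], [0, 0, 0], [0, 0, 0], [0, 0, 0], [0, 0, 0], [0, 0, 0], [0, 0, 0]]'

```text
time_s: 11.05
tool_pos: [0.4568, -0.0745, 0.2256]
tcp_rot: [[-0.853, -0.174, 0.492], [-0.151, 0.985, 0.087], [-0.499, -0.0, -0.866]]
ft_force: [0.1, -0.1, -0.9]
width: 0.268
gripper_force: 59.4
```

Run:
```python
from h import *
np.set_printoptions(precision=4,suppress=True)
o=ctrl.get_obs();p=np.array(o['tool_pos']);R=np.array(o['tcp_rot']);print(p,o['ft_force'],o['joints'])
s=grab('side');w=grab('wrist')
print('foot pred',proj(s,[p+R@[0,0,.111],p+R@[0,0,.064],p+R@[0,0,-.02]]),'w',proj(w,[p+R@[0,0,.111],p+R@[0,0,.131]]))
u=(325,190);a=s['frame'][130:230,260:360];b=w['frame'][120:220,260:380]
cv2.imwrite('pics/s3.png',np.hstack([cv2.resize(a,(400,400),interpolation=cv2.INTER_CUBIC),cv2.resize(b[:100,:100],(400,400),interpolation=cv2.INTER_CUBIC)]))
```

```text
[ 0.4568 -0.0745  0.2256] [ 0.1112 -0.1124 -0.9433] [-17.4536 -35.6252 -28.4504  70.0855  13.3112 -24.2442]
foot pred [[322.946  191.9373]
 [317.3222 182.8831]
 [306.3777 165.2666]] w [[321.9792 186.4246]
 [321.9638 179.0711]]
```

View pics/s3.png

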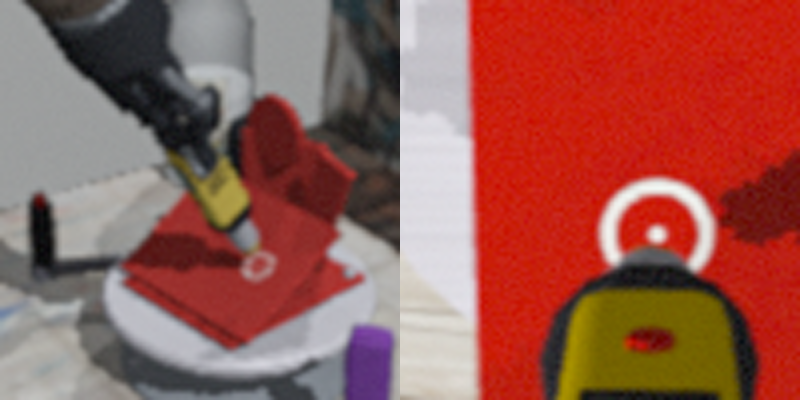

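Side crop: foot tip at (257,255), just above the ring at (260,265). Wrist crop: ring dot at (657,235), the nose in line with it. Measure gauge offset and tilt in the hand from wrist depth.

Run:
```python
from h import *
np.set_printoptions(precision=4,suppress=True)
o=ctrl.get_obs();p=np.array(o['tool_pos']);R=np.array(o['tcp_rot']);w=load('wrist');s=load('side')
m=mask(w,(20,120,60),(35,255,255),(250,170,400,330));uv=np.argwhere(m)[:,::-1];P=(bydepth(w,uv)-p)@R
k=(P[:,2]>-.015)&(P[:,2]<.058)&(P[:,0]>.005)&(P[:,0]<.025)&(abs(P[:,1])<.009);Q=P[k];print('face',k.sum(),np.median(Q,0))
for a in np.arange(-.015,.055,.01):
    q=Q[(Q[:,2]>a)&(Q[:,2]<a+.01)]
    if len(q)>5: print(round(a+.005,3),len(q),np.median(q[:,0]))
for a in np.arange(-.015,.06,.015):
    q=P[(P[:,2]>a)&(P[:,2]<a+.015)&(P[:,0]>0.004)]
    if len(q)>5: print('y ext',round(a,3),np.percentile(q[:,1],[2,98]))
k=(P[:,2]<-.015);print('topface',k.sum(),np.percentile(P[k],[2,50,98],axis=0))
# ring from wrist
m=mask(w,(0,0,130),(179,90,255),(305,160,345,200));ys,xs=np.nonzero(m);pts=np.c_[xs,ys];c=np.array([324.2,178.7]);d=np.linalg.norm(pts-c,axis=1)
dot=pts[d<5].mean(0);print('dot',dot,(d<5).sum())
X=bydepth(w,[dot])[0];n,T=plate();print(X,'ring by depth, tool frame',(X-p)@R)
M=mask(w,(0,120,50),(10,255,255),(285,120,370,175));A=bydepth(w,np.argwhere(M)[:,::-1]);A=A[np.linalg.norm(A-X,axis=1)<.06]
v=np.linalg.svd(A-A.mean(0),full_matrices=False)[2][2];v*=np.sign(v[2]);print('n',v,np.degrees(np.arccos(v[2])),np.degrees(np.arctan2(v[1],v[0])),'in tool',v@R)
print('outline pred rows: brass,nose95,nose100,flange',proj(w,[p+R@q for q in([.007,0,.111],[.01,0,.095],[.01,0,.1],[.018,0,.066])])[:,1])
b=mask(s,(15,60,60),(35,255,255),(300,160,335,200));ys,xs=np.nonzero(b)
e=cv2.fitLine(np.c_[xs,ys].astype(np.float32),cv2.DIST_HUBER,0,.01,.01).ravel();print('side yellow line',e)
L=proj(s,[p,p+R@[0,0,.111]]);d=L[1]-L[0];print('pred dir',d/np.linalg.norm(d),'perp off',np.cross(d/np.linalg.norm(d),e[2:]-L[0]))
```

```text
face 1002 [ 0.0151 -0.0004  0.0252]
-0.01 245 0.014891755350972445
0.0 13 0.015640265500293446
0.01 31 0.015983750532866103
0.02 206 0.015089938488628264
0.03 179 0.015057494960115554
0.04 159 0.015088256425029516
0.05 161 0.015085549737539818
0.06 8 0.015179324625405562
y ext -0.015 [-0.012   0.0115]
y ext 0.0 [-0.0119  0.0115]
y ext 0.015 [-0.0117  0.0113]
y ext 0.03 [-0.0115  0.0112]
y ext 0.045 [-0.0116  0.012 ]
topface 1752 [[-0.0134 -0.0116 -0.023 ]
 [ 0.0099 -0.0001 -0.0199]
 [ 0.0154  0.0108 -0.0154]]
dot [323.6667 178.2667] 15
[ 0.5209 -0.0618  0.1112] ring by depth, tool frame [0.0013 0.0016 0.1325]
n [-0.4955 -0.0771  0.8652] 30.09572441796096 -171.15383916380003 in tool [ 0.0007  0.0095 -1.    ]
outline pred rows: brass,nose95,nose100,flange [179.0984 181.4262 179.4525 182.6907]
side yellow line [  0.7392   0.6735 312.7949 177.1674]
pred dir [0.5292 0.8485] perp off 1.0733384900280236<stdin>:22: DeprecationWarning: Arrays of 2-dimensional vectors are deprecated. Use arrays of 3-dimensional vectors instead. (deprecated in NumPy 2.0)
```

Request:
servo_tool --travel '[[0.0027, 0.0024, 0.003], [0.0027, 0.0024, 0.007], [0.0027, 0.0024, 0.011], [0.0027, 0.0024, 0.015], [0.0027, 0.0024, 0.018], [0.0027, 0.0024, 0.02], [0.0027, 0.0024, 0.02], [0.0027, 0.0024, 0.02]]' --twist '[[0, 0, 0], [0, 0, 0], [0, 0, 0], [0, 0, 0], [0, 0, 0], [0, 0, 0], [0, 0, 0], [0, 0, 0]]'

```text
time_s: 11.82
tool_pos: [0.4623, -0.0715, 0.2118]
tcp_rot: [[-0.853, -0.174, 0.493], [-0.151, 0.985, 0.087], [-0.5, -0.0, -0.866]]
ft_force: [-0.5, 0.7, -1.5]
width: 0.269
gripper_force: 59.5
```

```bash
cat > chk.py <<'E'
from h import *
np.set_printoptions(precision=4,suppress=True)
o=ctrl.get_obs();p=np.array(o['tool_pos']);R=np.array(o['tcp_rot']);w=grab('wrist')
print(o['time_s'],p,'ftool',np.array(o['ft_force'])@R,'ringX in tool (est)',(np.array([.5209,-.0618,.1112])-p)@R,'n in tool',plate()[0]@R)
m=mask(w,(0,0,130),(179,90,255),(295,150,350,205));ys,xs=np.nonzero(m);print('white',len(xs),xs.min(),xs.max(),ys.min())
# ring outer top edge and sides predicted vs seen
n,T=plate();c=np.array([.5209,-.0618,.1112]);print('pred outer L,R,top for ring under axis',proj(w,[p+R@q for q in([-.0009,-.0117,.1325-.015],[-.0009,.0113,.1325-.015],[-.0124,0,.1325-.015])]).round(1).tolist())
print('pred for est ring',proj(w,[c+R@q for q in([0,-.0115,0],[0,.0115,0],[-.0115,0,0],[0.0115,0,0])]).round(1).tolist())
m=mask(w,(20,120,60),(35,255,255),(250,170,400,330));P=(bydepth(w,np.argwhere(m)[:,::-1])-p)@R
k=(P[:,2]>-.015)&(P[:,2]<.058)&(P[:,0]>.005)&(P[:,0]<.025)&(abs(P[:,1])<.009);print('face x',np.median(P[k],0))
E
python3 chk.py
```

```text
11.8167 [ 0.4623 -0.0715  0.2118] ftool [1.1082 0.7788 1.1448] ringX in tool (est) [-0.0011 -0.0006  0.1168] n in tool [-0.0002 -0.0001 -1.    ]
white 179 307 335 172
pred outer L,R,top for ring under axis [[307.1, 185.8], [336.0, 185.8], [321.8, 199.3]]
pred for est ring [[306.7, 186.3], [335.6, 186.3], [321.1, 199.9], [321.1, 172.4]]
face x [ 0.0148 -0.0005  0.0255]
```

Request:
servo_tool --travel '[[0, 0, 0.0015], [0, 0, 0.003], [0, 0, 0.0045], [0, 0, 0.006], [0, 0, 0.007], [0, 0, 0.007], [0, 0, 0.007], [0, 0, 0.007]]' --twist '[[0, 0, 0], [0, 0, 0], [0, 0, 0], [0, 0, 0], [0, 0, 0], [0, 0, 0], [0, 0, 0], [0, 0, 0]]'

```text
time_s: 12.53
tool_pos: [0.4649, -0.0711, 0.2074]
tcp_rot: [[-0.853, -0.174, 0.493], [-0.151, 0.985, 0.087], [-0.5, -0.0, -0.866]]
ft_force: [0.1, -0.1, -1.7]
width: 0.268
gripper_force: 59.5
```

```bash
cat >> chk.py <<'E'
F=[]
for i in range(8):
    camera('wrist');F.append(np.array(ctrl.get_obs()['ft_force'])@R)
print('mean F tool',np.mean(F,0),np.std(F,0))
E
python3 chk.py
```

```text
12.5333 [ 0.4649 -0.0711  0.2074] ftool [ 0.7542 -0.1519  1.4807] ringX in tool (est) [-0.001  -0.0005  0.1117] n in tool [-0.0005 -0.0003 -1.    ]
white 168 307 336 174
pred outer L,R,top for ring under axis [[307.1, 185.8], [336.0, 185.8], [321.8, 199.4]]
pred for est ring [[306.5, 188.2], [335.9, 188.2], [321.2, 202.0], [321.2, 174.0]]
face x [ 0.0148 -0.0005  0.0254]
mean F tool [0.8084 0.0934 1.2424] [0.4508 0.3119 0.4526]
```

Still hanging free (baseline Fz +1.25 N is the gauge's weight). Next small steps.

Request:
servo_tool --travel '[[0, 0, 0.0005], [0, 0, 0.001], [0, 0, 0.0015], [0, 0, 0.002], [0, 0, 0.0025], [0, 0, 0.003], [0, 0, 0.003], [0, 0, 0.003]]' --twist '[[0, 0, 0], [0, 0, 0], [0, 0, 0], [0, 0, 0], [0, 0, 0], [0, 0, 0], [0, 0, 0], [0, 0, 0]]'

```text
time_s: 13.65
tool_pos: [0.4661, -0.0709, 0.2055]
tcp_rot: [[-0.853, -0.174, 0.493], [-0.151, 0.985, 0.087], [-0.5, -0.0, -0.866]]
ft_force: [-1.7, 0.0, -0.2]
width: 0.267
gripper_force: 59.6
```

```bash
python3 chk.py
```

```text
13.65 [ 0.4661 -0.0709  0.2055] ftool [ 1.5297  0.3031 -0.6766] ringX in tool (est) [-0.001  -0.0005  0.1094] n in tool [-0.0005 -0.0003 -1.    ]
white 166 307 336 174
pred outer L,R,top for ring under axis [[307.2, 185.8], [336.0, 185.8], [321.8, 199.3]]
pred for est ring [[306.4, 189.0], [336.0, 189.0], [321.2, 202.9], [321.2, 174.7]]
face x [ 0.0148 -0.0005  0.0249]
mean F tool [ 0.833   0.3454 -0.6503] [0.3538 0.4745 0.2937]
```

Request:
servo_tool --travel '[[0, 0, 0.0008], [0, 0, 0.0015], [0, 0, 0.0022], [0, 0, 0.003], [0, 0, 0.0037], [0, 0, 0.0044], [0, 0, 0.0044], [0, 0, 0.0044]]' --twist '[[0, 0, 0], [0, 0, 0], [0, 0, 0], [0, 0, 0], [0, 0, 0], [0, 0, 0], [0, 0, 0], [0, 0, 0]]'

```text
time_s: 14.77
tool_pos: [0.4677, -0.0706, 0.2026]
tcp_rot: [[-0.853, -0.174, 0.493], [-0.151, 0.985, 0.087], [-0.5, -0.0, -0.866]]
ft_force: [-2.4, 0.3, 1.1]
width: 0.271
gripper_force: 59.9
```

```bash
cat >> chk.py <<'E'
print('end p',ctrl.get_obs()['tool_pos'],ctrl.get_obs()['time_s'])
s=grab('side');t=grab('top');a=s['frame'][130:230,260:360];b=w['frame'][120:220,270:370];d=t['frame'][160:260,190:290]
cv2.imwrite('pics/s4.png',cv2.resize(np.hstack([a,b]),None,fx=4,fy=4,interpolation=cv2.INTER_CUBIC))
g=bydepth(t,[[225.8,222.3]]);m=mask(t,(0,130,100),(8,255,255),(200,205,247,240))
print('lever',cen(m)[:2] if m.any() else None)
E
python3 chk.py
```

```text
14.7667 [ 0.4677 -0.0706  0.2026] ftool [ 1.4428  0.6726 -2.1102] ringX in tool (est) [-0.001  -0.0005  0.1061] n in tool [-0.0005 -0.0003 -1.    ]
white 155 307 335 176
pred outer L,R,top for ring under axis [[307.1, 185.8], [336.0, 185.8], [321.8, 199.4]]
pred for est ring [[306.2, 190.4], [336.2, 190.4], [321.2, 204.4], [321.1, 176.0]]
face x [ 0.0148 -0.0005  0.0252]
mean F tool [ 0.9811  0.7151 -1.8785] [0.5633 0.3339 0.3282]
end p [ 0.4677 -0.0707  0.2026] 15.2167
lever (array([226.0556, 222.2222]), np.int32(18))
```

View pics/s4.png

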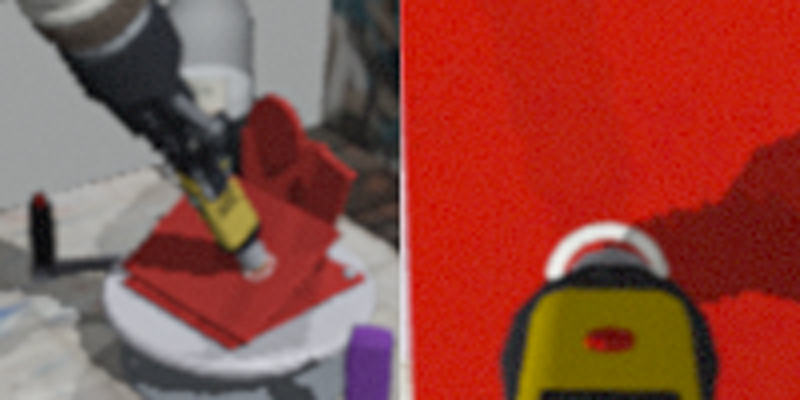

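The side crop shows the foot on the ring. The wrist crop shows the ring arc centred on the nose (607 against 608). Contact force is about 3.2 N, so the sleeve is about half way in. The lever has not moved: its button is still at (226,222). Hand in.

```bash
python3 -c "
from cell import ctrl
print(ctrl.hand_in())"
```

```text
the job is handed in; nothing more can be done
None
```

I handed the job in at about 15 s: the brake lever rests in what I measured as its third notch, and the gauge is held centred and square on the ringed spot at about 3.2 N, its sleeve roughly half way in.

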